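# Weigh a part-used reel of wire on the studio's kitchen balance

## Robot

A 6-joint arm with a two-finger parallel gripper is mounted at the origin on the work surface. World frame = base frame: x ahead of the robot, y to its left, z up, the work surface at z = 0. Lengths are in m, angles in rad, forces in N, time in s.
With the tool pointing down it reaches from about 0.375 to 0.9 m from the base axis. Payload 3.1 kg.
Tool frame: the origin (TCP) lies between the finger pads; the fingertips stand 8 mm ahead of it and the grasp point (between the pads) lies 11 mm behind it; z points along the fingers, y is the line along which they close (so a half turn about z gives the same grasp; the last joint's range is limited). The gripper opens to 87 mm and grips with 3 to 60 N. Pads are 19 mm wide; open, the fingers measure 117 mm over their backs; the gripper's body (75 mm by 190 mm) begins 51 mm behind the grasp point.
Start: joints at [1.085, 0.527, 1.433, -0, 1.181, -0.178], TCP at [0.189, 0.596, 0.231] pointing down, gripper open.
Joint ranges: [-3.08, 3.08], [-0.75, 2.2], [0.22, 2.44], [-1.43, 4.57], [0, 2.65], [-2.85, 2.85]. Speed limits (rad/s): [2.79, 2.79, 3.14, 3.14, 3.14, 3.14].

## Interface

Orientations are given as a unit quaternion [x, y, z, w].
In Python, from rig import robot, vision, job gives the robot as it stands.
- The arm moves only by the shell command python3 -m handwheel 'ROWS' [OPENING] [FORCE]. ROWS is JSON, a list of rows, each a list of 4 numbers: the shift along the tool's x, y, z as a fraction of full scale, then the turn about the tool's z as a fraction of full scale. A call has 1 to 20 rows; each row is the pose to reach, as a shift and turn from the pose commanded when the call began, along the tool's axes at that moment, turning the shorter way round; what a row does not reach only later rows make up. Full scale, the value 1, is 300 mm for a shift and 2 pi rad for a turn. A row lasts 1/12 s, in which the tool goes at most 41.7 mm and 7.16 degrees, less where a joint would pass 70% of its speed; a pose out of reach is approached as far as the arm can. A call with a number of a shift or a turn outside -1 to 1 is refused whole. A call with a gripper value outside its range is refused whole. OPENING is the opening in per cent of the stroke, from 0 (shut) to 100 (fully open), set as the call begins (- or left out, the last holds). The fingers move at their own pace and stop on an object; FORCE is the grip in N (left out, the last holds). Time passes only in rows, so rows that repeat a pose let the fingers close. It gives the time, the measured TCP pose, the force, the opening and the grip force at its end, in the units of the state.
- robot.get_obs(): the state, without advancing time (a new reading comes with each control period).
- vision.camera(name): name is "scene" or "side" or "wrist"; returns a dict with "frame" (400x640x3 uint8, red, green, blue), "K" (3x3 intrinsics, pixels), "cam_to_world" (4x4, takes a point from camera to world coordinates); the wrist camera has in their place "hand_eye" (4x4, takes a point from camera to tool coordinates, whose origin is the TCP and whose axes are the flange's). Camera axes: x right, y down, z forward; pixel columns grow to the right and rows downward; lengths in m; the calibration is good to about 2 mm. A picture is of the moment at which its call begins: read the wrist's pose just before it. There is no depth.
- job.hand_in(): hands the job in; it is judged then, once.
Trained networks look in the newest picture that a camera, given by its name, has taken for a name from the list of things; names that differ only in an ending like _2 or _b are one class to them, and where a whole thing is asked for, a point or a joint stands for the part that bears it (a point fixed in the world has none). Each returns a list of dicts, best first, with "conf" (0 to 1); they miss things now and then, are a little off and sometimes report something else, mostly with a low value. They report only what shows in the picture. A call takes as long as a camera call. They do not tell look-alikes from the thing itself.
- vision.look_for(camera, label): "point" ([row, column] in pixels, amid what is visible of it).
- vision.outline_of(camera, label): "mask" (400x640 bool, what is visible of it) and "point" ([row, column] in pixels, amid what is visible of it).
The state is a dict: "time": time; "q": joint angles; "joint_velocities": joint speeds; "joint_torque": joint torques, N m; "position": TCP position; "tool_rot": TCP orientation; "ft_force": force on the tool from outside, world axes, zero at the start; "moment": the same for the moment, N m; "grip_width": finger opening in m; "grip_force": force on a finger pad.
Only numpy, scipy, OpenCV 4.12 (cv2) and the standard library are available. Lean on these libraries where they do the work, as an engineer would, in place of code of your own. Each camera call takes 0.05 s, during which the arm holds its last target. There are 200 camera calls.

## Task

Weigh the part-used reel of wire: slide it up off its spindle, stand it flat in the round dish of the balance, then load brass weights onto the square plate until the beam levels, with the pointer between the two short marks either side of the middle line. Weights you do not need stay on, or go back to, their wooden board. Do not disturb the can, the lens or the roll of tape.

Things in the scene. Friction and masses are not known exactly. Their poses are not given: they have to be found in the camera images.
- reel: reel of steel wire, 46 mm high, 22 mm bore: grey plastic flanges 62 mm in diameter, 5 mm thick, top and bottom, wire wound to 54 mm diameter between them. How much is left is unknown: it weighs 190 to 280 g. Origin: centre of its underside, z along its axis. It starts on either spindle of the stand, resting on the stand's base; the spindle rises 29 mm above its top
- stand: dark steel reel stand fixed to the table: base plate 230 x 100 mm, 12 mm thick, with two upright steel spindles 12 mm in diameter and 75 mm tall (tops 87 mm over the table) at x = -58 and +58 mm of its frame. Origin: centre of its underside, x along its length
- balance: two-pan kitchen balance, fixed; iron base 100 x 270 mm. Origin: centre of its underside; y along the beam, z up. Pans 105 mm from the middle: square weight plate at +y, round dish at -y. They stay level as the beam tilts; where a load stands on a pan does not matter. The white scale plate behind the pointer is 64 mm wide along y, at x = -22 mm, its top 195 mm over the table
- beam (a joint): tilt of the balance beam in rad: 0 level, positive when the weight plate is up and the dish is down (the reel is heavier), negative when the weights are heavier. It tilts about 0.034 rad for every 10 g of difference up to its stops at +0.20 and -0.20, and takes about a second to settle
- pointer_tip (a point): tip of the dark pointer on the beam, 93 mm above the beam's pivot; it stands at the middle line of the white scale plate when the beam is level, and swings about 4 mm to either side, to the two short marks beside it, at a tilt of 0.043 rad
- plate_top (a point): centre of the upper face of the flat square steel weight plate, 120 x 120 mm, no rim, its sides along the axes of the balance; 132 mm over the table when level, 111 to 153 mm as the beam tilts; axes as the balance's, z up
- dish_floor (a point): centre of the inner floor of the round steel dish, the pan for goods: flat floor about 100 mm across, rim 136 mm across and 10 mm above the floor; 132 mm over the table when level, 111 to 153 mm as the beam tilts; z up
- board: dark wooden weight board fixed to the table, 200 x 90 mm, 20 mm high, with five round felt pads in a row along x, 36 mm apart, on which the five weights stand at the start. Origin: centre of its underside, x along its length
- can: bystander: air-duster spray can standing on the table, 52 mm in diameter, 188 mm high; origin at the centre of its underside
- lens: bystander: black camera lens standing on its mount on the table, 73 mm in diameter, 104 mm high; origin at the centre of its underside
- tape_roll: bystander: roll of black tape, 60 mm in diameter, 24 mm high, on the other spindle of the stand; origin at the centre of its underside
- weight_200: plain brass knob weight, 31 mm diameter, body 26 mm high, 40 mm high with its knob; 200 g. Cylindrical body with a narrower knob on top; origin: centre of its underside, z up
- weight_100: plain brass knob weight, 24 mm diameter, body 22 mm high, 33 mm high with its knob; 100 g. Cylindrical body with a narrower knob on top; origin: centre of its underside, z up
- weight_50: plain brass knob weight, 19 mm diameter, body 18 mm high, 27 mm high with its knob; 50 g. Cylindrical body with a narrower knob on top; origin: centre of its underside, z up
- weight_20a: plain brass knob weight, 14 mm diameter, body 12 mm high, 20 mm high with its knob; 20 g. Cylindrical body with a narrower knob on top; origin: centre of its underside, z up
- weight_20b: plain brass knob weight, identical to weight_20a: 14 mm diameter, body 12 mm high, 20 mm high with its knob; 20 g. Cylindrical body with a narrower knob on top; origin: centre of its underside, z up
There are look-alikes about, which are no part of the job. What is shaped like the weight_200 but orange is not meant.

How it is judged:
By the outcome, as a careful person would: the job done as asked, in the order asked, and still so for the second after the job is handed in, with the robot touching nothing.
It also fails if it takes over 72 s, if anything falls off the work surface, if the arm or the gripper's body presses on something with over 40 N, if the wrist force passes 120 N, or if a joint passes its speed limit or range.

## Working session

There is one attempt and no reset: what is moved stays moved. The work goes in short steps, Python scripts to look and compute and a shell command to move; the robot and the scene stay as the last step left them, time stands still between calls to the robot, and variables do not carry over. Pictures are saved under pics/ and viewed, at most 11 in all, crops included, and the job is handed in when it is done.

```bash
mkdir -p pics; ls; cat > h.py <<'E'
import numpy as np, cv2
from rig import robot, vision, job
from scipy.spatial.transform import Rotation as R
def T():
    o=robot.get_obs(); M=np.eye(4); M[:3,:3]=R.from_quat(o["tool_rot"]).as_matrix(); M[:3,3]=o["position"]; return M
def cam(n):
    t=T(); c=vision.camera(n)
    c["M"]=t@np.array(c["hand_eye"]) if n=="wrist" else np.array(c["cam_to_world"]); return c
def ray(c,p,z):  # p=(row,col) -> world point on plane z
    d=c["M"][:3,:3]@np.linalg.inv(c["K"])@[p[1],p[0],1]; o=c["M"][:3,3]; return o+d*(z-o[2])/d[2]
def proj(c,X):
    q=np.linalg.inv(c["M"])@np.append(X,1); u=c["K"]@q[:3]; return u[1]/u[2],u[0]/u[2]
def tool(dx):  # world shift -> tool units
    return np.round(T()[:3,:3].T@np.array(dx)/0.3,4)
def save(f,n): cv2.imwrite("pics/"+n,f[:,:,::-1])
E
python3 - <<'E'
from h import *
np.set_printoptions(precision=3,suppress=True)
print(T())
cs={n:cam(n) for n in("scene","side","wrist")}
for n,c in cs.items():
    save(c["frame"],n+"0.png"); print(n,c["M"][:3,3],c["K"][0,0])
    for l in("reel","stand","balance","board","can","lens","tape_roll","weight_200","weight_100","weight_50","weight_20a","plate_top","dish_floor","pointer_tip"):
        print(l,[(np.round(r["point"]),round(r["conf"],2)) for r in vision.look_for(n,l)[:3]])
save(np.vstack([cs["scene"]["frame"],cs["side"]["frame"]])[:, :],"both.png")
E
cd pics; python3 -c "
import cv2;i=cv2.imread('both.png');cv2.imwrite('both_s.png',cv2.resize(i,(480,600)))"
```

```text
pics
[[-0.953  0.303 -0.001  0.189]
 [ 0.303  0.953 -0.002  0.595]
 [ 0.    -0.002 -1.     0.23 ]
 [ 0.     0.     0.     1.   ]]
scene [1.499 0.132 0.848] 419.8044628575495
reel [(array([233., 450.]), 0.81)]
stand [(array([230., 444.]), 0.92)]
balance [(array([209., 343.]), 0.66)]
board [(array([197., 236.]), 0.8)]
can [(array([155., 331.]), 0.98)]
lens [(array([268., 322.]), 0.68), (array([212., 451.]), 0.2)]
tape_roll [(array([213., 452.]), 0.82), (array([198., 347.]), 0.29)]
weight_200 [(array([189., 232.]), 0.68), (array([178., 241.]), 0.57), (array([178., 210.]), 0.57)]
weight_100 [(array([189., 232.]), 0.68), (array([178., 241.]), 0.57), (array([178., 210.]), 0.57)]
weight_50 [(array([189., 232.]), 0.68), (array([178., 241.]), 0.57), (array([178., 210.]), 0.57)]
weight_20a [(array([197., 233.]), 0.18)]
plate_top [(array([203., 380.]), 0.95)]
dish_floor [(array([187., 310.]), 0.96), (array([158., 331.]), 0.22)]
pointer_tip [(array([202., 348.]), 0.84)]
side [ 0.29  -1.078  0.764] 511.6468813968761
reel [(array([164., 279.]), 0.72)]
stand [(array([177., 261.]), 0.66)]
balance [(array([208., 312.]), 0.58)]
board [(array([330., 320.]), 0.62)]
can [(array([224., 227.]), 0.97)]
lens [(array([202., 385.]), 0.77)]
tape_roll [(array([172., 245.]), 0.81)]
weight_200 [(array([356., 339.]), 0.88), (array([367., 299.]), 0.67), (array([317., 322.]), 0.62)]
weight_100 [(array([356., 339.]), 0.88), (array([367., 299.]), 0.67), (array([317., 322.]), 0.62)]
weight_50 [(array([356., 339.]), 0.88), (array([367., 299.]), 0.67), (array([317., 322.]), 0.62)]
weight_20a [(array([321., 302.]), 0.38)]
plate_top [(array([166., 303.]), 0.56)]
dish_floor [(array([205., 316.]), 0.86)]
pointer_tip [(array([200., 312.]), 0.73)]
wrist [0.111 0.622 0.383] 331.1363709206311
reel []
stand []
balance []
board []
can []
lens []
tape_roll []
weight_200 []
weight_100 []
weight_50 []
weight_20a []
plate_top []
dish_floor []
pointer_tip []
```

View pics/scene0.png

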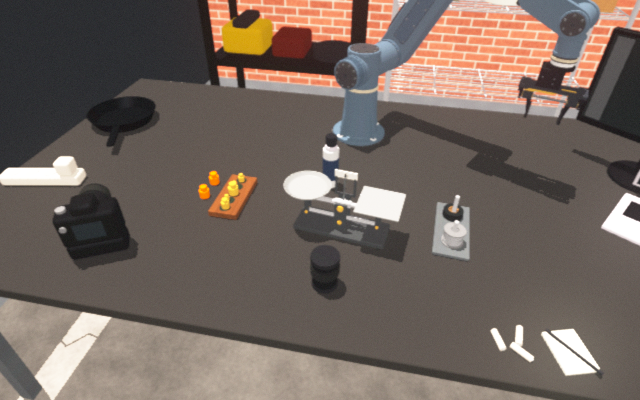

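View pics/side0.png

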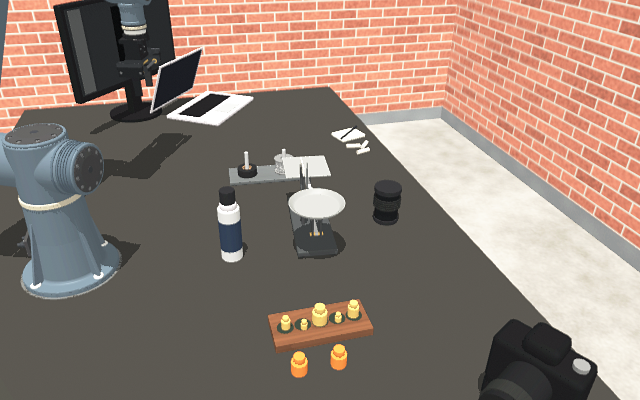

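The two views agree:
- **Reel:** grey-white, on the front spindle at scene (233,455). The tape roll is at (212,452).
- **Board:** five brass weights at scene (197,236) and side (316,320).
- **weight_200 candidates in the side view:** brass on the board at (316,320), orange at (364,299) and orange at (356,339). I choose the brass one.
- **Reel candidates:** the white reel at side (164,279) and the black tape at (172,245). I choose the white one.

```bash
python3 - <<'E'
from h import *
np.set_printoptions(precision=3,suppress=True)
C={n:cam(n) for n in("scene","side")}
for l,z in(("plate_top",.132),("dish_floor",.14),("board",.02),("stand",.012),("reel",.035),("tape_roll",.024),("can",.094),("lens",.052)):
    for n,c in C.items():
        r=vision.outline_of(n,l)
        if not r: print(l,n,"none");continue
        m=r[0]["mask"].astype(np.uint8); k,_=cv2.findContours(m,0,1)
        k=max(k,key=cv2.contourArea)[:,0,::-1]
        P=np.array([ray(c,p,z)[:2] for p in k],np.float32)
        (a,b),s,an=cv2.minAreaRect(P); print(l,n,round(r[0]["conf"],2),"ctr %.3f %.3f size %.3f %.3f ang %.1f"%(a,b,*s,an), "px",k.min(0),k.max(0))
a=cv2.resize(C["side"]["frame"][285:385,255:385],None,fx=4,fy=4,interpolation=2)
b=cv2.resize(C["scene"]["frame"][180:270,370:480],None,fx=2.5,fy=2.5,interpolation=2)
o=np.zeros((400,800,3),np.uint8);o[:400,:520]=a;o[:225,525:800]=b;save(o,"crop1.png")
E
```

```text
plate_top scene 0.7 ctr 0.620 0.121 size 0.117 0.162 ang 82.9 px [187 355] [227 403]
plate_top side 0.66 ctr 0.599 0.122 size 0.127 0.120 ang 82.1 px [156 283] [177 329]
dish_floor scene 0.83 ctr 0.586 -0.073 size 0.174 0.131 ang 42.0 px [171 284] [212 330]
dish_floor side 0.95 ctr 0.578 -0.111 size 0.131 0.197 ang 7.5 px [188 289] [236 344]
board scene 0.67 ctr 0.519 -0.339 size 0.099 0.219 ang 89.1 px [174 208] [219 256]
board side 0.57 ctr 0.509 -0.348 size 0.109 0.203 ang 89.6 px [300 268] [351 373]
stand scene 0.72 ctr 0.532 0.337 size 0.099 0.240 ang 85.6 px [202 432] [260 468]
stand side 0.96 ctr 0.511 0.333 size 0.118 0.203 ang 85.8 px [165 229] [185 296]
reel scene 0.76 ctr 0.583 0.337 size 0.062 0.110 ang 81.0 px [222 441] [248 465]
reel side 0.44 ctr 0.567 0.344 size 0.142 0.027 ang 82.3 px [154 274] [174 284]
tape_roll scene 0.71 ctr 0.468 0.342 size 0.059 0.089 ang 86.2 px [203 442] [221 462]
tape_roll side 0.68 ctr 0.504 0.311 size 0.114 0.193 ang 85.1 px [165 229] [184 294]
can scene 0.84 ctr 0.352 -0.056 size 0.323 0.054 ang 11.0 px [133 322] [187 338]
can side 0.56 ctr 0.370 -0.033 size 0.336 0.056 ang 85.5 px [186 217] [262 244]
lens scene 0.76 ctr 0.788 0.011 size 0.163 0.078 ang 12.3 px [244 310] [293 340]
lens side 0.57 ctr 0.800 0.021 size 0.238 0.073 ang 66.5 px [180 374] [224 400]
```

View pics/crop1.png

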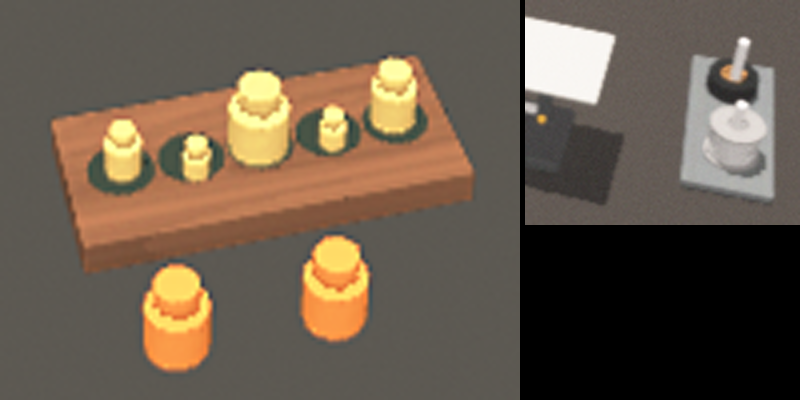

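The crop confirms the choices. The brass weights on the board, in side px, are 50 (323,286), 20 (325,304), 200 (316,320), 20 (317,338) and 100 (309,353). The orange pair stands off the board. The reel is on the front spindle and the tape on the rear one.

```bash
python3 -m handwheel '[[-0.76,-0.21,0.05,-0.037],[-0.76,-0.21,0.05,-0.037],[-0.76,-0.21,0.05,-0.037],[-0.76,-0.21,0.05,-0.037],[-0.76,-0.21,0.05,-0.037],[-0.76,-0.21,0.05,-0.037],[-0.76,-0.21,0.05,-0.037]]' 100 20
python3 - <<'E'
from h import *
t=T();print(t[:3,3]);print(tool(np.array([.575,.335,.215])-t[:3,3]))
E
```

```text
time: 3.73
position: [0.3932, 0.4633, 0.2153]
tool_rot: [0.041, 0.999, -0.0, 0.002]
ft_force: [0.5, 0.3, 0.7]
grip_width: 0.087
grip_force: 0.0
[0.39320484 0.46329776 0.21526595]
[-0.6387 -0.377   0.0032]
```

```bash
python3 -m handwheel '[[-0.64,-0.38,0,0],[-0.64,-0.38,0,0],[-0.64,-0.38,0,0],[-0.64,-0.38,0,0],[-0.64,-0.38,0,0],[-0.64,-0.38,0,0],[-0.64,-0.38,0,0],[-0.64,-0.38,0,0]]'
python3 - <<'E'
from h import *
np.set_printoptions(precision=3,suppress=True)
t=T();print(t); c=cam("wrist"); save(c["frame"],"w1.png")
for l in("reel","stand"):
  for r in vision.outline_of("wrist",l)[:2]:
    m=r["mask"].astype(np.uint8);k,_=cv2.findContours(m,0,1);k=max(k,key=cv2.contourArea)[:,0,::-1]
    z=.058 if l=="reel" else .012
    P=np.array([ray(c,p,z)[:2] for p in k],np.float32); print(l,r["conf"],r["point"],cv2.minAreaRect(P),cv2.minEnclosingCircle(P))
E
```

```text
time: 4.4
position: [0.5702, 0.3382, 0.2152]
tool_rot: [0.039, 0.999, 0.0, -0.001]
ft_force: [-0.9, -0.5, 0.7]
grip_width: 0.0874
grip_force: 0.0
[[-0.997  0.077 -0.001  0.57 ]
 [ 0.077  0.997  0.     0.338]
 [ 0.001  0.    -1.     0.215]
 [ 0.     0.     0.     1.   ]]
reel 0.74 [191.1, 331.9] ((0.5802374482154846, 0.3410058915615082), (0.06024784594774246, 0.0672570988535881), 85.5769271850586) ((0.5805343389511108, 0.34155118465423584), 0.03433743491768837)
stand 0.62 [112.2, 321.6] ((0.5268107056617737, 0.34387531876564026), (0.0990053191781044, 0.22676360607147217), 85.3484878540039) ((0.526987612247467, 0.3437897861003876), 0.12278766185045242)
```

View pics/w1.png

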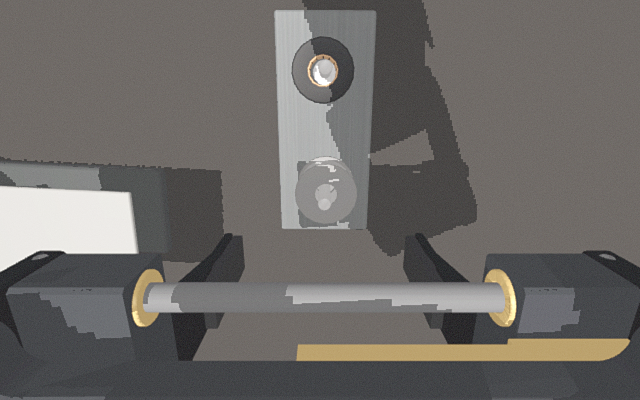

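The wrist view shows the stand seen from above, with the tape at (70,323), the reel at (191,331) and its spindle top at about (203,325). The measured stand size of 99 x 227 mm matches the given one.

```bash
python3 -m handwheel '[[-0.041,0.01,0.13,0],[-0.041,0.01,0.26,0],[-0.041,0.01,0.39,0],[-0.041,0.01,0.5,0],[-0.041,0.01,0.577,0],[-0.041,0.01,0.577,0],[-0.041,0.01,0.577,0]]' 100 25
python3 -m handwheel '[[0,0,0,0],[0,0,0,0],[0,0,0,0],[0,0,0,0],[0,0,0,0],[0,0,0,0]]' 50 25
```

```text
time: 5.13
position: [0.5808, 0.3414, 0.0414]
tool_rot: [0.037, 0.999, -0.001, -0.002]
ft_force: [0.3, -0.2, 0.2]
grip_width: 0.0873
grip_force: 0.0
time: 5.63
position: [0.5836, 0.3405, 0.044]
tool_rot: [0.038, 0.999, 0.0, 0.001]
ft_force: [-2.2, -0.4, 5.3]
grip_width: 0.062
grip_force: 25.0
```

```bash
python3 -m handwheel '[[0,0,-0.08,0],[0,0,-0.18,0],[0,0,-0.28,0],[0,0,-0.38,0],[0,0,-0.46,0],[0,0,-0.46,0],[0,0,-0.46,0]]'
python3 - <<'E'
from h import *
from scipy.optimize import least_squares
np.set_printoptions(precision=4,suppress=True)
C={n:cam(n) for n in("scene","side")}
a=np.linspace(0,2*np.pi,180)
pts={}
for n in C:
    m=vision.outline_of(n,"dish_floor")[0]["mask"]; r,c=np.nonzero(m); pts[n]=np.array([c.min()-.5,c.max()+.5,r.min()-.5]); print(n,pts[n])
def f(v):
    e=[]
    for n,c in C.items():
        q=np.array([proj(c,[v[0]+.068*np.cos(t),v[1]+.068*np.sin(t),v[2]]) for t in a])
        e+=list(np.array([q[:,1].min(),q[:,1].max(),q[:,0].min()])-pts[n])
    return e
s=least_squares(f,[.57,-.086,.142]);print("dish",s.x,np.array(s.fun))
for n,c in C.items():
    m=vision.outline_of(n,"plate_top")[0]["mask"].astype(np.uint8)
    m=m*(c["frame"].min(2)>180)
    k,_=cv2.findContours(m.astype(np.uint8),0,1);k=max(k,key=cv2.contourArea)[:,0,::-1]
    print("plate",n,cv2.minAreaRect(np.array([ray(c,p,.132)[:2] for p in k],np.float32)))
    r=vision.look_for(n,"reel"); print(n,[(x["point"],x["conf"]) for x in r[:2]])
t=T();print(t[:3,3])
d=s.x[:2]
print(tool(np.append(d,t[2,3])-t[:3,3]))
E
```

```text
time: 6.22
position: [0.5834, 0.3406, 0.1816]
tool_rot: [0.038, 0.999, 0.001, 0.001]
ft_force: [-0.6, 0.3, -2.5]
grip_width: 0.062
grip_force: 25.0
scene [282.5 330.5 170.5]
side [287.5 344.5 187.5]
dish [ 0.5716 -0.0848  0.1423] [ 0.1916  0.4429 -0.7139 -0.1526  0.6768  0.6013]Traceback (most recent call last):
  File "<stdin>", line 19, in <module>
ValueError: max() iterable argument is empty
```

```bash
python3 -m handwheel '[[0,0,-0.13,0],[-0.01,-0.1,-0.22,0],[-0.02,-0.22,-0.28,0],[-0.03,-0.34,-0.3,0],[-0.04,-0.47,-0.3,0],[-0.04,-0.6,-0.3,0],[-0.04,-0.73,-0.3,0],[-0.05,-0.86,-0.3,0],[-0.05,-0.98,-0.3,0]]'
python3 -m handwheel '[[-0.01,-0.11,0,0],[-0.015,-0.22,0,0],[-0.02,-0.32,0,0],[-0.02,-0.40,0,0],[-0.02,-0.437,0,0],[-0.02,-0.437,0,0],[-0.02,-0.437,0,0],[-0.02,-0.437,0,0]]'
python3 - <<'E'
from h import *
np.set_printoptions(precision=4,suppress=True)
t=T();print(t[:3,3],tool(np.array([.5716,-.0848,.164])-t[:3,3]))
c=cam("side");s=c["frame"][130:280,220:420]
w=cam("wrist");o=np.vstack([cv2.resize(s,(400,300)),cv2.resize(w["frame"],(400,250))]);save(o,"d1.png")
E
```

```text
time: 7.22
position: [0.5752, 0.044, 0.2692]
tool_rot: [0.038, 0.999, -0.0, -0.001]
ft_force: [0.9, -1.0, -2.1]
grip_width: 0.0619
grip_force: 25.0
time: 7.88
position: [0.5715, -0.0835, 0.2699]
tool_rot: [0.037, 0.999, 0.001, -0.001]
ft_force: [0.4, 0.1, -2.5]
grip_width: 0.0619
grip_force: 25.0
[ 0.5715 -0.0835  0.2699] [-0.001  -0.0048  0.353 ]
```

View pics/d1.png

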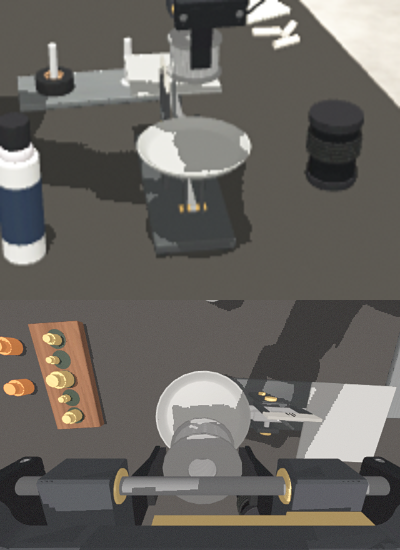

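The picture shows the reel hanging upright over the dish. In the wrist part, the dish is at (410,203) and the board is at left with all five weights. I lower the reel now.

```bash
python3 -m handwheel '[[0,-0.004,0.1,0],[0,-0.004,0.2,0],[0,-0.004,0.29,0],[0,-0.004,0.335,0],[0,-0.004,0.355,0],[0,-0.004,0.37,0],[0,-0.004,0.385,0],[0,-0.004,0.4,0],[0,-0.004,0.412,0],[0,-0.004,0.418,0],[0,-0.004,0.418,0],[0,-0.004,0.418,0]]'
```

```text
time: 8.98
position: [0.5719, -0.0864, 0.1454]
tool_rot: [0.038, 0.999, -0.0, 0.0]
ft_force: [0.2, 0.9, -1.8]
grip_width: 0.0624
grip_force: 25.0
```

```bash
python3 -m handwheel '[[0,0,0.003,0],[0,0,0.003,0],[0,0,0.003,0]]' 90
python3 -m handwheel '[[0,0,-0.06,0],[0,0,-0.16,0],[0,0,-0.28,0],[0,0,-0.4,0],[0,-0.1,-0.4,0],[0,-0.23,-0.4,0],[0,-0.35,-0.4,0],[0,-0.4,-0.4,0],[0,-0.4,-0.4,0],[0,-0.4,-0.4,0]]'
python3 - <<'E'
from h import *
np.set_printoptions(precision=4,suppress=True)
t=T();print(t[:3,3])
c=cam("wrist");np.savez("w.npz",M=c["M"],K=c["K"],f=c["frame"])
for r in vision.outline_of("wrist","board")[:1]:
    k,_=cv2.findContours(r["mask"].astype(np.uint8),0,1);k=max(k,key=cv2.contourArea)[:,0,::-1]
    print(r["conf"],cv2.minAreaRect(np.array([ray(c,p,.02)[:2] for p in k],np.float32)))
for r in vision.look_for("wrist","weight_200"): print(np.round(r["point"]),round(r["conf"],2),ray(c,r["point"],.035))
s=cam("side")["frame"][130:280,220:420]
save(np.vstack([cv2.resize(s,(640,480))[100:480],c["frame"]])[:600],"d2.png") if 0 else save(np.vstack([cv2.resize(s,(400,300)),cv2.resize(c["frame"],(480,300))[:,40:440]]),"d2.png")
E
```

```text
time: 9.23
position: [0.5721, -0.0865, 0.1446]
tool_rot: [0.038, 0.999, -0.0, 0.001]
ft_force: [0.3, 0.7, 0.4]
grip_width: 0.0741
grip_force: 0.0
time: 10.07
position: [0.5624, -0.2063, 0.264]
tool_rot: [0.039, 0.999, 0.001, -0.0]
ft_force: [-0.3, -0.3, 0.4]
grip_width: 0.0782
grip_force: 0.0
[ 0.5624 -0.2063  0.264 ]
0.73 ((0.5104312896728516, -0.33507463335990906), (0.09526189416646957, 0.20071648061275482), 89.0532455444336)
[ 73. 113.] 0.79 [ 0.4441 -0.4243  0.035 ]
[187. 214.] 0.77 [ 0.5793 -0.3375  0.035 ]
[139. 132.] 0.68 [ 0.5153 -0.4214  0.035 ]
[128. 199.] 0.62 [ 0.5091 -0.3423  0.035 ]
[ 61. 193.] 0.56 [ 0.4393 -0.3359  0.035 ]
```

View pics/d2.png

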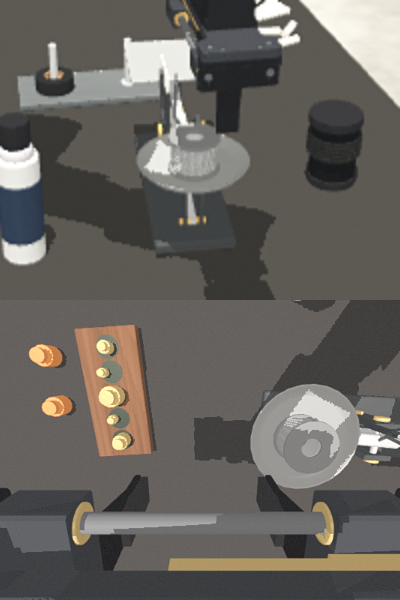

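The reel stands flat in the dish at side (150,195), and the beam is fully dish-down. The wrist view shows, along the board from the robot outward, the 50, 20, 200, 20 and 100. The orange pair is beyond it.

```bash
python3 -m handwheel '[[0.04,-0.12,0,0],[0.08,-0.25,0.03,0],[0.12,-0.37,0.1,0],[0.14,-0.45,0.2,0],[0.14,-0.452,0.33,0],[0.14,-0.452,0.46,0],[0.14,-0.452,0.58,0],[0.14,-0.452,0.69,0],[0.14,-0.452,0.75,0],[0.14,-0.452,0.768,0],[0.14,-0.452,0.768,0],[0.14,-0.452,0.768,0]]' 60 25
python3 -m handwheel '[[0,0,0,0],[0,0,0,0],[0,0,0,0],[0,0,0,0],[0,0,0,0]]' 20 25
```

```text
time: 11.27
position: [0.5116, -0.3378, 0.0346]
tool_rot: [0.037, 0.999, -0.0, 0.001]
ft_force: [-0.5, -0.4, 0.2]
grip_width: 0.0521
grip_force: 0.0
time: 11.68
position: [0.5112, -0.3388, 0.035]
tool_rot: [0.038, 0.999, -0.001, 0.001]
ft_force: [-0.7, 0.9, 3.0]
grip_width: 0.0302
grip_force: 25.0
```

```bash
python3 -m handwheel '[[0,0,-0.09,0],[0,0,-0.21,0],[0,0.02,-0.34,0],[0,0.1,-0.47,0],[-0.01,0.2,-0.58,0],[-0.02,0.31,-0.67,0],[-0.02,0.43,-0.73,0],[-0.03,0.56,-0.74,0],[-0.03,0.69,-0.74,0],[-0.03,0.82,-0.74,0],[-0.03,0.95,-0.74,0],[-0.03,1,-0.74,0]]'
python3 -m handwheel '[[-0.01,0.13,0,0],[-0.02,0.26,0,0],[-0.03,0.39,0,0],[-0.03,0.52,0,0],[-0.03,0.6,0,0],[-0.03,0.61,0,0],[-0.03,0.61,0,0],[-0.03,0.61,0,0]]'
python3 - <<'E'
from h import *
np.set_printoptions(precision=4,suppress=True)
t=T();print(t[:3,3],tool(np.array([.566,.1425,.170])-t[:3,3]))
c=cam("scene");a=cv2.resize(c["frame"][140:260,270:430],(640,480));save(a,"p1.png")
E
```

```text
time: 12.68
position: [0.5406, -0.0342, 0.2555]
tool_rot: [0.036, 0.999, 0.002, -0.001]
ft_force: [-0.0, -0.2, -1.6]
grip_width: 0.0304
grip_force: 25.0
time: 13.35
position: [0.5643, 0.1419, 0.2553]
tool_rot: [0.037, 0.999, -0.0, -0.001]
ft_force: [0.5, -0.1, -1.7]
grip_width: 0.0304
grip_force: 25.0
[0.5643 0.1419 0.2553] [-0.0058  0.0026  0.2844]
```

View pics/p1.png

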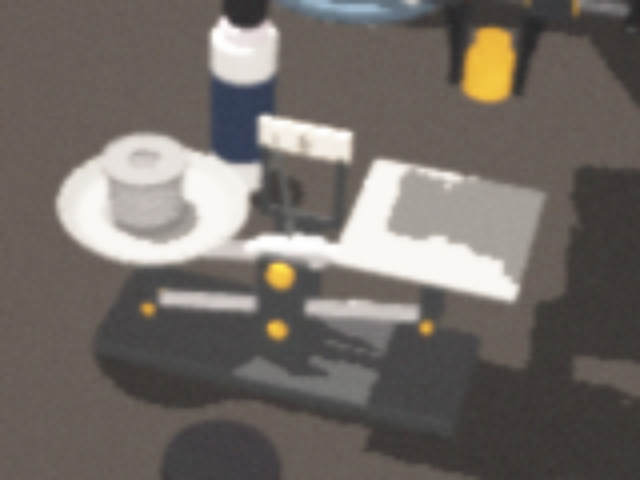

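```bash
python3 -m handwheel '[[-0.006,0.003,0.1,0],[-0.006,0.003,0.19,0],[-0.006,0.003,0.25,0],[-0.006,0.003,0.275,0],[-0.006,0.003,0.287,0],[-0.006,0.003,0.292,0],[-0.006,0.003,0.292,0],[-0.006,0.003,0.292,0]]'
python3 -m handwheel '[[0,0,0,0],[0,0,0,0],[0,0,0,0],[0,0,0,0]]' 60
python3 -m handwheel '[[0,0,-0.05,0],[0,0,-0.12,0],[0,0,-0.2,0],[0,0,-0.28,0],[0,-0.1,-0.3,0],[0,-0.22,-0.3,0],[0,-0.35,-0.3,0],[0,-0.48,-0.3,0],[0,-0.61,-0.3,0],[0,-0.74,-0.3,0],[0.02,-0.87,-0.3,0],[0.03,-1,-0.3,0]]'
python3 - <<'E'
from h import *
t=T();print(t[:3,3])
c=cam("scene");save(cv2.resize(c["frame"][140:260,270:430],(640,480)),"p2.png")
E
```

```text
time: 14.07
position: [0.5678, 0.1428, 0.1694]
tool_rot: [0.038, 0.999, 0.0, 0.001]
ft_force: [0.3, -0.9, -1.5]
grip_width: 0.0303
grip_force: 25.0
time: 14.4
position: [0.5672, 0.1432, 0.1689]
tool_rot: [0.038, 0.999, 0.0, 0.001]
ft_force: [-0.7, 0.3, -0.0]
grip_width: 0.0477
grip_force: 0.0
time: 15.4
position: [0.5345, -0.157, 0.2585]
tool_rot: [0.038, 0.999, -0.0, 0.0]
ft_force: [1.1, -0.9, 0.6]
grip_width: 0.0522
grip_force: 0.0
[ 0.53451221 -0.1569729   0.25849196]
```

View pics/p2.png

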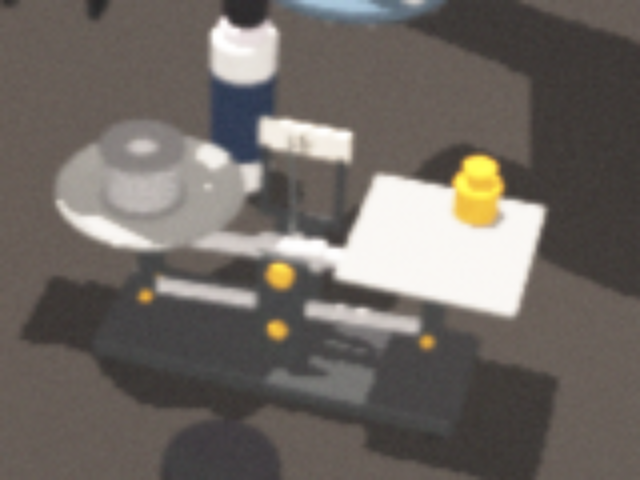

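Crop p2 shows the weight_200 standing on the plate at (190,478) and the reel in the dish. The beam is close to level but still a little dish-down. I'll measure the tilt from the dish rim height, since the level view gave 0.1423.

```bash
cat > tilt.py <<'E'
from h import *
from scipy.optimize import least_squares
a=np.linspace(0,2*np.pi,180)
def tilt():
    zs=[]
    for n in("scene","side"):
        c=cam(n); r=vision.outline_of(n,"dish_floor")
        if not r: print(n,"no dish"); continue
        rr,cc=np.nonzero(r[0]["mask"]); pts=np.array([cc.min()-.5,cc.max()+.5,rr.min()-.5])
        def f(v):
            q=np.array([proj(c,[.5716+.068*np.cos(t),-.0848+.068*np.sin(t),v[0]]) for t in a])
            return np.array([q[:,1].min(),q[:,1].max(),q[:,0].min()])-pts
        s=least_squares(f,[.14]); print(n,round(r[0]["conf"],2),pts,"z",s.x,np.round(s.fun,1)); zs.append(s.x[0])
        # white scale plate with pointer: dark column along its lower part
        for lab in("pointer_tip",):
            print(lab,[(np.round(x["point"],1),round(x["conf"],2)) for x in vision.look_for(n,lab)[:2]])
    d=(.1423-np.mean(zs))/.105; print("tilt",d,"g",d/.0034)
E
python3 - <<'E'
from tilt import *
tilt()
f0=cv2.imread("pics/scene0.png")[:,:,::-1]
f=cam("scene")["frame"]
t=cam("side")["frame"];t0=cv2.imread("pics/side0.png")[:,:,::-1]
z=lambda i:cv2.resize(i[165:205,330:375],(390,300),interpolation=cv2.INTER_CUBIC)
y=lambda i:cv2.resize(i[145:245,280:350],(390,300),interpolation=2)
save(np.hstack([np.vstack([z(f0),z(f)]),np.vstack([y(t0),y(t)])]),"p3.png")
E
```

```text
scene 0.69 [283.5 330.5 174.5] z [0.12513382] [-0.5  0.3  0. ]
pointer_tip [(array([199.5, 363.4]), 0.82)]
side 0.69 [288.5 344.5 193.5] z [0.12679015] [-1.   0.4  0. ]
pointer_tip [(array([205. , 305.4]), 0.6), (array([201. , 316.4]), 0.23)]
tilt 0.1556001395247081 g 45.7647469190318
```

View pics/p3.png

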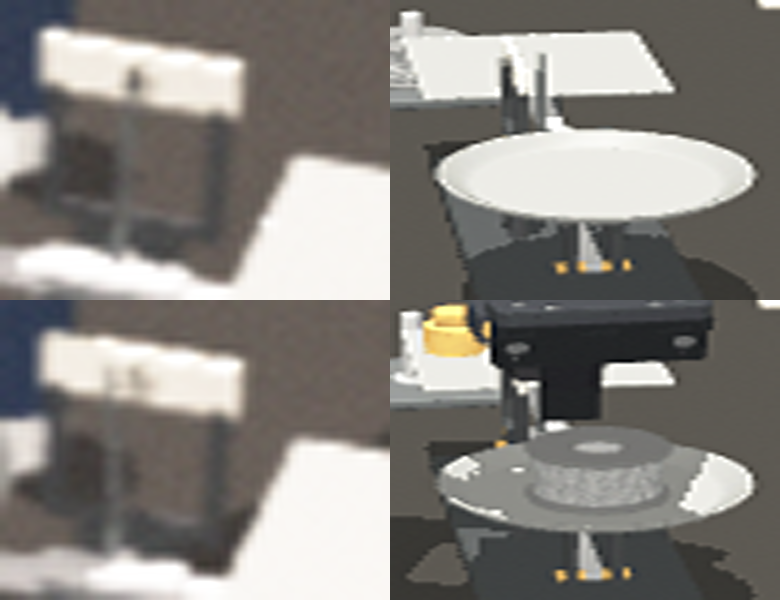

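In crop p3, the pointer stands about 22 px (3.2 px/mm) left of the middle line, which is about 7 mm, or 22 g. Both dish edges are down about 8 to 10 mm, or 20 to 28 g. The automatic mask was misled by shadow. So a 20 g weight goes on next.

```bash
python3 -m handwheel '[[-0.02,-0.13,0,0],[-0.04,-0.26,0.02,0],[-0.06,-0.38,0.07,0],[-0.08,-0.5,0.15,0],[-0.083,-0.585,0.24,0],[-0.083,-0.599,0.36,0],[-0.083,-0.599,0.48,0],[-0.083,-0.599,0.59,0],[-0.083,-0.599,0.68,0],[-0.083,-0.599,0.735,0],[-0.083,-0.599,0.754,0],[-0.083,-0.599,0.754,0],[-0.083,-0.599,0.754,0]]' 40 12
python3 -m handwheel '[[0,0,0,0],[0,0,0,0],[0,0,0,0],[0,0,0,0],[0,0,0,0]]' 5 12
```

```text
time: 16.93
position: [0.5468, -0.3352, 0.0317]
tool_rot: [0.037, 0.999, 0.0, -0.0]
ft_force: [-0.2, -0.1, 0.8]
grip_width: 0.0349
grip_force: 0.0
time: 17.35
position: [0.5468, -0.3365, 0.0325]
tool_rot: [0.038, 0.999, -0.0, 0.0]
ft_force: [-0.2, 0.1, 2.1]
grip_width: 0.013
grip_force: 12.0
```

```bash
python3 -m handwheel '[[0,0,-0.09,0],[0,0,-0.21,0],[0,0.02,-0.34,0],[-0.01,0.1,-0.47,0],[-0.03,0.2,-0.58,0],[-0.05,0.31,-0.67,0],[-0.07,0.43,-0.72,0],[-0.08,0.56,-0.73,0],[-0.09,0.69,-0.73,0],[-0.09,0.82,-0.73,0],[-0.09,0.95,-0.73,0],[-0.09,1,-0.73,0]]'
python3 -m handwheel '[[-0.01,0.13,0,0],[-0.02,0.26,0,0],[-0.04,0.39,0,0],[-0.05,0.51,0.03,0],[-0.052,0.58,0.1,0],[-0.052,0.586,0.2,0],[-0.052,0.586,0.26,0],[-0.052,0.586,0.26,0],[-0.052,0.586,0.26,0]]'
```

```text
time: 18.35
position: [0.5952, -0.0341, 0.2512]
tool_rot: [0.036, 0.999, 0.001, -0.0]
ft_force: [-0.6, -0.6, -0.5]
grip_width: 0.0131
grip_force: 12.0
time: 19.1
position: [0.624, 0.1349, 0.1721]
tool_rot: [0.038, 0.999, -0.0, -0.001]
ft_force: [-0.4, -0.8, -0.1]
grip_width: 0.0128
grip_force: 12.0
```

```bash
python3 - <<'E'
from h import *
np.set_printoptions(precision=4,suppress=True)
f=cam("side")["frame"];g=cam("scene")["frame"]
save(np.hstack([cv2.resize(f[120:200,260:360],(400,320),interpolation=2),cv2.resize(g[160:240,340:440],(400,320),interpolation=2)]),"q1.png")
t=T();print(t[:3,3],tool(np.array([.626,.1346,.152])-t[:3,3]))
E
```

```text
[0.6259 0.1344 0.1744] [-0.      0.0005  0.0747]
```

View pics/q1.png

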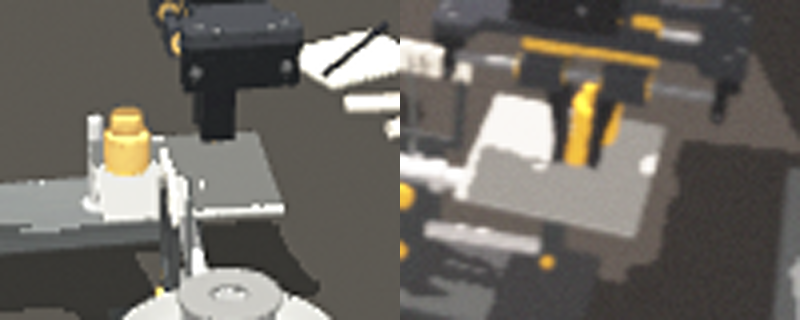

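The 20 g weight hangs just above the plate at (160,580), clear of the 200 at left (140,127).

```bash
python3 -m handwheel '[[0,0,0.03,0],[0,0,0.05,0],[0,0,0.065,0],[0,0,0.075,0],[0,0,0.075,0],[0,0,0.075,0]]'
python3 -m handwheel '[[0,0,0,0],[0,0,0,0],[0,0,0,0]]' 35
python3 -m handwheel '[[0,0,-0.04,0],[0,0,-0.1,0],[0,0,-0.2,0],[0,0,-0.3,0],[0,0.1,-0.3,0],[0,0.22,-0.3,0],[0,0.34,-0.3,0],[0,0.4,-0.3,0],[0,0.4,-0.3,0],[0,0.4,-0.3,0],[0,0.4,-0.3,0],[0,0.4,-0.3,0],[0,0.4,-0.3,0],[0,0.4,-0.3,0],[0,0.4,-0.3,0]]'
python3 - <<'E'
from h import *
f0=cv2.imread("pics/scene0.png")[:,:,::-1]
f=cam("scene")["frame"]
t=cam("side")["frame"]
z=lambda i:cv2.resize(i[165:205,330:375],(390,300),interpolation=cv2.INTER_CUBIC)
y=lambda i:cv2.resize(i[145:245,280:350],(390,300),interpolation=2)
save(np.hstack([np.vstack([z(f0),z(f)]),np.vstack([y(t),cv2.resize(f[165:225,290:410],(390,300))])]),"p4.png")
E
```

```text
time: 19.7
position: [0.6247, 0.1347, 0.1502]
tool_rot: [0.038, 0.999, -0.0, -0.0]
ft_force: [0.0, 0.2, -0.2]
grip_width: 0.0131
grip_force: 12.0
time: 19.95
position: [0.625, 0.1348, 0.1508]
tool_rot: [0.038, 0.999, 0.0, 0.0]
ft_force: [-0.2, -0.4, 0.1]
grip_width: 0.0253
grip_force: 0.0
time: 21.2
position: [0.634, 0.2535, 0.2405]
tool_rot: [0.038, 0.999, -0.0, -0.0]
ft_force: [-0.6, 0.2, -0.6]
grip_width: 0.0305
grip_force: 0.0
```

View pics/p4.png

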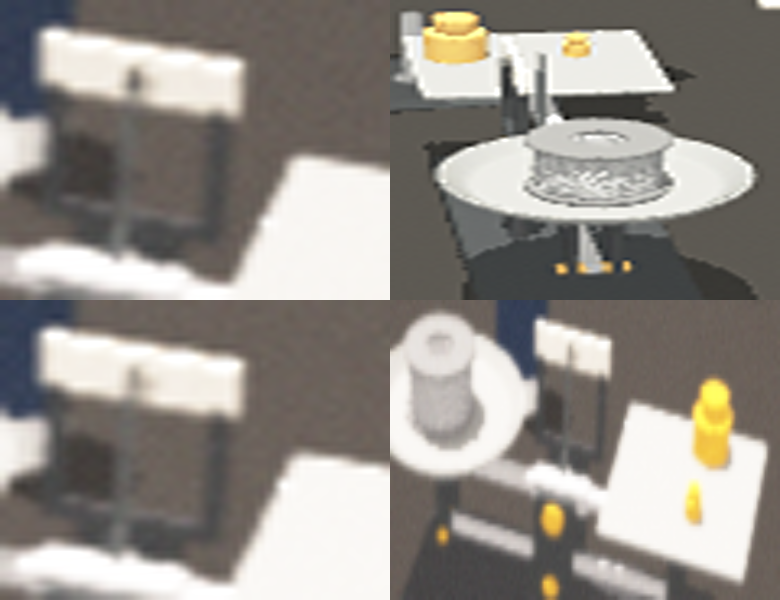

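Crop p4 shows the pointer at the middle line, about x=130 against 133 in the level view. The dish sits where it was when level, and the reel, 200 and 20 all stand upright. I'll check that it is steady, then hand in.

```bash
python3 -m handwheel '[[0,0,0,0],[0,0,0,0],[0,0,0,0],[0,0,0,0],[0,0,0,0],[0,0,0,0],[0,0,0,0],[0,0,0,0],[0,0,0,0],[0,0,0,0],[0,0,0,0],[0,0,0,0]]'
python3 - <<'E'
from h import *
f0=cv2.imread("pics/scene0.png")[:,:,::-1].astype(float)
f=cam("scene")["frame"].astype(float)
for r in (176,180,184,188,192): print(r,f0[r,340:356].mean(1).astype(int),f[r,340:356].mean(1).astype(int))
t0=cv2.imread("pics/side0.png").mean(2);t=cam("side")["frame"].mean(2)
for c in(295,300,335,340): print(c,t0[185:220,c].astype(int),t[185:220,c].astype(int))
E
```

```text
time: 22.3
position: [0.6338, 0.2545, 0.2404]
tool_rot: [0.038, 0.999, -0.0, -0.0]
ft_force: [-0.0, 0.5, -0.2]
grip_width: 0.0306
grip_force: 0.0
176 [232 234 233 222 170 113 164 201 224 234 234 236 233 233 235 235] [236 236 236 229 195 159 182 206 228 237 238 238 237 237 238 237]
180 [ 95  97  96  99 101  98  97 100 100 106 110 122 131 140 117 120] [ 99 102 100 100 105 102 103 103 106 107 111 125 137 142 124 123]
184 [ 64  66  74  85  99 102  97  96  96  95  93  96  95  92  82  77] [ 64  70  73  89  99 101  98  96 100  99  98  98  99  95  82  79]
188 [62 61 62 74 91 87 87 95 93 97 97 94 95 85 80 77] [ 61  64  67  90  96  89  93  95 101 103  97  98 100  94  79  80]
192 [ 93 100 100  96 104 104 102  98  93  95  94  97  93  85  75  78] [ 95 106 104 106 101 106 102 102 101 101  99  99  99  89  78  80]
295 [ 88  88  87  88  88  88  86  52 240 232 224 224 225 225 226 228 230 234
 235 235 235 235 235 237 236 221 196 207 134 104 106 107 107 106 106] [ 88  88  87  89  88  88  87  56 145 221 225 225 226 225 225 228 230 234
 236 236 235 235 236 237 238 228 212 243 157 106 106 107 106 107 107]

[... 169 characters left out ...]
74 251 237 229 229 229 231 234 236 235 235 235 235
 235 235 235 235 235 235 235 235 235 235 237 237 187 120  86  84  65]
335 [ 87  87  88  88  87  84  93 233 234 231 230 230 231 233 236 235 234 234
 234 234 234 234 234 235 234 234 235 238 225 172 117  89  86  88  88] [ 88  88  87  88  88  86  79 203 232 232 231 231 231 232 235 236 235 235
 235 235 235 235 235 235 235 235 235 238 229 206 129  88  86  88  89]
340 [ 87  88  88  88  87  87  87  87  82 101 243 233 228 226 226 226 225 223
 225 225 224 224 220 217 211 218 178 103  84  88  87  88  88  88  87] [ 89  88  89  88  88  88  87  87  84  78 202 231 230 227 226 226 227 224
 225 226 225 225 223 219 215 177 195 114  82  87  88  88  88  88  88]
```

The dish sits only about 0.3 px (under 1 mm, roughly 2 g) below level, and it is steady.

```bash
python3 -c "
from rig import job
print(job.hand_in())"
```

```text
the job is handed in; nothing more can be done
None
```

The reel stands flat in the dish, balanced by the 200 g and one 20 g weight (about 220 g), with the pointer at the middle line; the other weights are still on their board, and I handed the job in at about 22 s (no result was returned).

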